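Refit the cabin-filter cover on a car air-conditioning unit

ROBOT

A 6-joint arm with a two-finger parallel gripper is mounted at the origin on the work surface. World frame = base frame: x ahead of the robot, y to its left, z up, the work surface at z = 0. Lengths are in m, angles in rad, forces in N, time in s.
With the tool pointing down it reaches from about 0.3 to 0.75 m from the base axis. Payload 8.5 kg.
Tool frame: the origin (TCP) lies where the fingers leave the gripper's body, on its centre line; the fingertips stand 64 mm ahead of it and the grasp point (between the pads) lies 45 mm ahead of it; z points along the fingers, y is the line along which they close (so a half turn about z gives the same grasp; the last joint's range is limited). The gripper opens to 88 mm and grips with 3 to 60 N. Pads are 18 mm wide; open, the fingers measure 123 mm over their backs; the gripper's body (75 mm by 187 mm) begins 45 mm behind the grasp point.
Start: joints at [-1.338, 0.381, 1.297, -0, 1.464, -0.215], TCP at [0.238, -0.496, 0.303] pointing down, gripper open.
Joint ranges: [-3.11, 3.11], [-0.89, 2.33], [0.22, 2.48], [-1.42, 4.56], [0.17, 2.85], [-2.88, 2.88]. Speed limits (rad/s): [2.39, 2.39, 3.14, 3.14, 3.14, 3.14].

INTERFACE

Orientations are given as a rotation vector (axis times angle).
In Python, from rig import readout, optics, order gives the robot as it stands.
- The arm moves only by the tool play_rows, never from a script. Its argument "commands" is a list of rows, each an object of numbers: "tx", "ty", "tz": the shift along the tool's x, y, z in mm; "rx", "ry", "rz": the turn, a rotation vector about the tool's x, y, z in rad; "fingers": the finger opening in mm, from 0 to 88.1. A call has 1 to 8 rows; each row is the pose to reach, as a shift and turn from the pose commanded when the call began, along the tool's axes at that moment; what a row does not reach only later rows make up. A row lasts 1/12 s, in which the tool goes at most 41.7 mm and 7.16 degrees, less where a joint would pass 70% of its speed; a pose out of reach is approached as far as the arm can. A call with a gripper value outside its range is refused whole. The fingers move at their own pace and stop on an object; "grip_force" is the grip in N (left out, the last holds). Time passes only in rows, so rows that repeat a pose let the fingers close. It gives the time, the measured TCP pose, the force, the opening and the grip force at its end, in the units of the state.
- readout.state(): the state, without advancing time (a new reading comes with each control period).
- optics.camera(name): name is "side" or "top"; returns a dict with "frame" (400x640x3 uint8, red, green, blue), "z_map" (400x640 float32, m along the optical axis (not along the pixel's ray), 0 where there is no reading), "camera_matrix" (3x3 intrinsics, pixels), "T" (4x4, takes a point from camera to world coordinates). Camera axes: x right, y up, looking along -z (the intrinsics and any distortion apply to the point x, -y, -z); pixel columns grow to the right and rows downward; lengths in m; the calibration is good to about 2 mm. A picture is of the moment at which its call begins.
- order.job_done(): hands the job in; it is judged then, once.
The state is a dict: "clock": time; "qpos": joint angles; "joint_vel": joint speeds; "tau": joint torques, N m; "position": TCP position; "tool_rot": TCP orientation; "ft_force": force on the tool from outside, world axes, zero at the start; "wrist_torque": the same for the moment, N m; "finger_gap": finger opening in m; "finger_force": force on a finger pad.
Only numpy, scipy, OpenCV 4.12 (cv2) and the standard library are available. Lean on these libraries where they do the work, as an engineer would, in place of code of your own. Each camera call takes 0.05 s, during which the arm holds its last target. There are 200 camera calls.

TASK

Refit the grey cabin-filter cover on the black air-conditioning case: hook its two front tongues fully home under the lip while its rear end is raised, then swing the rear down and press it until the spring clip snaps over it and the cover lies flat, and let go. Feel for the stops and do not force the cover: its tongues are brittle plastic. Leave the oil bottle, the screwdriver and the socket where they are.

Things in the scene. Friction and masses are not known exactly. Their poses are not given: they have to be found in the camera images.
- cover: Loose grey plastic filter cover, about 0.15 kg, right way up on a black rubber mat (3 mm thick). Plate 200 x 64 x 8 mm. Origin: centre of the plate's underside; x towards its rear end, y across, z up. In front two tongues, each 14 mm wide, 3 mm thick, 20 mm long (x -120 to -100, y +-13 mm, z 0 to 3 mm), flush with the underside.
- cover_tongue (a point): On the cover's underside at the tips of the tongues, midway between them (cover frame x = -120 mm, y = 0, z = 0).
- cover_rear (a point): Middle of the cover's lower rear edge (cover frame x = +100 mm, y = 0, z = 0).
- cover_rib (a point): Middle of the top of the cover's pull rib (cover frame 0, 0, 36 mm). The rib runs along x, 50 mm long, 12 mm wide, and stands 28 mm above the plate: pinch it across y.
- cover_press (a point): Press mark, a darker disc of 22 mm on the plate's top (cover frame x = +82 mm, y = 0, z = 8 mm).
- housing: Black filter case of a car air-conditioning unit, fixed, 290 x 180 mm, deck 99 mm high. Origin: centre of its underside; x from the slot (front) to the clip (rear), y across, z up. On the deck sits a dark grey mouth frame on slotted screw lugs: lip, ledges, rails, rear posts and clip together stand up to 8 mm fore or aft (x) of nominal; this shift is not in any reading. Cover on case: at most 18 N with its rear over 20 mm up, 50 N later.
- mouth (a point): Nominal middle of the mouth at ledge height, 115 mm above the bench. The cover lies on two side ledges (|y| over 24 mm) between side rails whose inner faces are at y = +-35.5 mm and whose tops are 8 mm above the ledges. Between the ledges the opening is free down to 10 mm below them.
- lip (a point): Nominal middle of the lip's lower edge, facing the mouth, at case x = -95 mm (true edge up to 8 mm fore or aft). Lip: 5 mm thick, underside 5 mm above the ledges; below it a slot 22 mm deep, forward to a wall and open down to 10 mm below the ledges. Home, the plate's front edge butts on this edge and the tongues lie under the lip.
- rear_posts (a point): Nominal front face, at ledge height, of the two guard posts beside the clip (|y| 14 to 43 mm), 201 mm behind the lip's edge, tops 22 mm above the ledges. A cover not pushed home under the lip (over some 2 mm short) lands on the posts instead of going down; keep it pushed home while swinging it down.
- home (a point): Nominal place of the cover's origin when home and flat (true place up to 8 mm fore or aft in x, as the frame stands); axes parallel to the case's.
- clip (a joint): Cream spring clip, 24 mm wide, between the rear posts. Its nose overhangs the seated cover's rear edge by 3.5 mm; sloped nose top 12 to 20 mm above the ledges. Value: outward flex in rad, 0 at rest. Pressing the cover's rear down (some 4 to 10 N) flexes it to 0.1-0.2, then it springs back to 0 over the cover's top.
- screwdriver: Bystander: yellow-handled screwdriver on the bench beyond the mat. Origin about its middle.
- oil: Bystander: aluminium oil bottle, 48 mm across, 100 mm tall, standing behind the case. Origin: centre of its underside.
- socket: Bystander: steel socket, 28 mm across, 38 mm tall, standing behind the case. Origin: centre of its underside.

How it is judged:
On the way, in this order (a step that is already met when the one before it is completed fails the run):
1. the tongues are under the lip (tips 8 mm or more forward of the lip edge's nominal place and below the lip) while the cover's rear end is raised over 24 mm above the ledges (x of cover_tongue in the frame of housing between -0.127 and -0.1032 m and y of cover_tongue in the frame of housing between -0.007 and 0.007 m and z of cover_tongue in the frame of housing between 0.103 and 0.118 m and z of cover_rear in the frame of housing above 0.139 m), for 0.1 s.
2. the cover lies flat on the ledges with the clip back over its rear edge (x of cover_tongue in the frame of housing between -0.127 and -0.103 m and y of cover_tongue in the frame of housing between -0.008 and 0.008 m and z of cover_tongue in the frame of housing between 0.112 and 0.1175 m and z of cover_rear in the frame of housing between 0.112 and 0.1175 m and y of cover_rear in the frame of housing between -0.008 and 0.008 m and angle between the z axis of cover and the z axis of housing, either way round below 0.03 rad and value of joint clip below 0.06 rad), for 0.2 s.
At the end, for the whole second after the job is handed in: Cover hooked under the lip, lying flat on the ledges (both ends within 2.5 mm of ledge height, within 0.03 rad of level with the case), clip sprung back over its rear edge (clip angle under 0.06 rad), at rest and released. Screwdriver, bottle and socket within 20 mm of where they stood (all of step 2 and linear speed of cover below 0.01 m/s and distance of each of screwdriver, oil, socket from where it was at the start of the episode below 0.02 m); the robot touches nothing.
It fails at once if the cover is forced against the case with over 18 N while its rear end is still up (over 20 mm above the ledges) (contact force between cover and housing above 18 N and z of cover_rear in the frame of housing above 0.135 m).
It fails at once if the cover is forced against the case with over 50 N (contact force between cover and housing above 50 N).
It fails at once if the screwdriver is shoved (moved over 20 mm) (distance of screwdriver from where it was at the start of the episode above 0.02 m).
It fails at once if the oil is shoved (moved over 20 mm) (distance of oil from where it was at the start of the episode above 0.02 m).
It fails at once if the socket is shoved (moved over 20 mm) (distance of socket from where it was at the start of the episode above 0.02 m).
It also fails if it takes over 72 s, if anything falls off the work surface, if the arm or the gripper's body presses on something with over 40 N, if the wrist force passes 120 N, or if a joint passes its speed limit or range.

## Working session

There is one attempt and no reset: what is moved stays moved. The work goes in short steps, Python scripts to look and compute and a tool call to move; the robot and the scene stay as the last step left them, time stands still between calls to the robot, and variables do not carry over. Pictures are saved under pics/ and viewed, at most 10 in all, crops included, and the job is handed in when it is done.

Besides the shell and the picture viewer there is one more tool, called after "Emit:" by a JSON object that holds its "api" and its "payload", one argument or row to a line. play_rows: Moves the arm, as the interface text tells. Its arguments: {"type":"object","properties":{"commands":{"type":"array"},"grip_force":{"type":"number"}},"required":["commands"]}

```bash
mkdir -p pics; cat > h.py <<'E'
from rig import readout, optics, order
import numpy as np, cv2
from scipy.spatial.transform import Rotation as R
def shot(n):
    c=optics.camera(n); return c
def pts(c):
    K=c["camera_matrix"];z=c["z_map"].astype(float);v,u=np.mgrid[0:z.shape[0],0:z.shape[1]]
    x=(u-K[0,2])/K[0,0]*z;y=(v-K[1,2])/K[1,1]*z
    P=np.stack([x,-y,-z,np.ones_like(z)],-1)
    return (P@c["T"].T)[...,:3]
E
python3 - <<'E'
from h import *
for n in("top","side"):
    c=shot(n);cv2.imwrite(f"pics/{n}0.png",c["frame"][...,::-1]);np.savez(f"{n}0.npz",**c)
    print(n,c["camera_matrix"],c["T"],(c["z_map"]>0).mean())
print(readout.state())
E
```

```text
top [[396.25327834   0.         315.67771077]
 [  0.         396.25327834 198.34635851]
 [  0.           0.           1.        ]] [[ 0.00236274  0.9870314  -0.16050991  0.4428883 ]
 [-0.99993304  0.00415033  0.01080257  0.02676864]
 [ 0.01132864  0.16047364  0.98697511  0.92096772]
 [ 0.          0.          0.          1.        ]] 0.99596875
side [[393.6534104    0.         319.64851776]
 [  0.         393.6534104  194.88274463]
 [  0.           0.           1.        ]] [[ 0.99900983  0.00356936 -0.04434658  0.54887558]
 [-0.03996518  0.50997198 -0.8592621  -0.74503381]
 [ 0.0195485   0.86018361  0.50960967  0.56815938]
 [ 0.          0.          0.          1.        ]] 0.99595703125
{'clock': 0.1, 'qpos': array([-1.33832156e+00,  3.81145878e-01,  1.29812489e+00, -4.42618078e-05,
        1.46360153e+00, -2.15333469e-01]), 'joint_vel': array([-0.00013303, -0.00050211, -0.00217268,  0.00020813,  0.00050006,
        0.00162179]), 'tau': array([ 4.63132368e-03, -4.38648748e+01, -2.24911737e+01,  7.15035223e-02,
        3.42387124e-02, -5.92583092e-05]), 'position': array([ 0.23808138, -0.49562381,  0.30221046]), 'tool_rot': array([-3.06192333e+00, -6.97276111e-01,  8.63121031e-05]), 'ft_force': array([-0.37159652,  0.34076887,  0.27519238]), 'wrist_torque': array([0.01806328, 0.00217044, 0.00607141]), 'finger_force': 0.0, 'finger_gap': 0.08856507625867799}
```

View pics/top0.png

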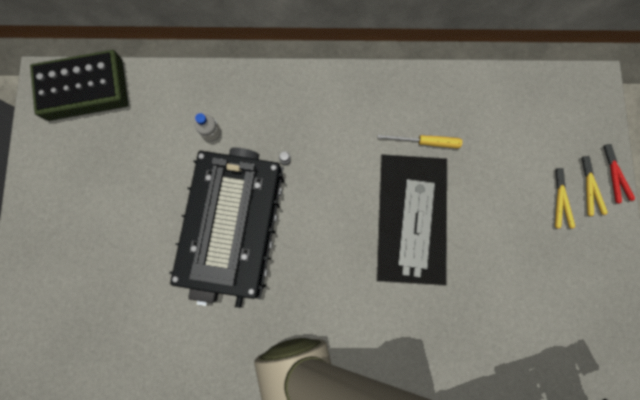

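View pics/side0.png

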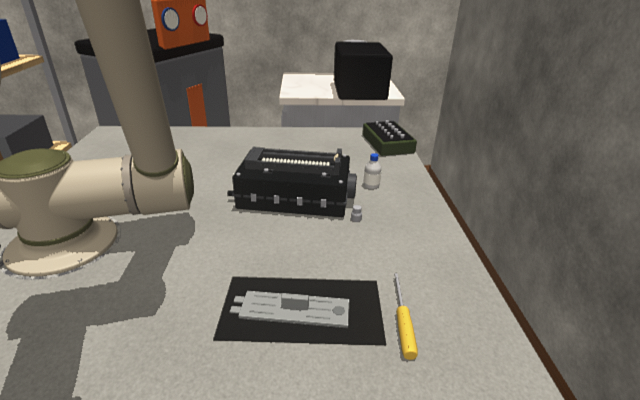

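The top view shows the cover around (417,228), with its tongues towards the robot at (412,270) and its press mark at (421,188). The case is around (228,222), with the clip at (233,167) and the lip near (212,270). The bottle is at (205,125), the socket at (285,157) and the screwdriver at (420,141). The side view agrees.

```bash
cat > m.py <<'E'
from h import *
def load(n): return dict(np.load(f"{n}0.npz"))
def ray(c,u,v,z):
    K=c["camera_matrix"];d=np.array([(u-K[0,2])/K[0,0],-(v-K[1,2])/K[1,1],-1]);d=c["T"][:3,:3]@d;o=c["T"][:3,3]
    return o+d*(z-o[2])/d[2]
def rect(p):
    (cx,cy),(a,b),t=cv2.minAreaRect((p*1000).astype(np.float32))
    if a<b:a,b,t=b,a,t+90
    t=(t+90)%180-90
    return np.round([cx,cy,a,b,t],1)
for n in("top","side"):
    c=load(n);P=pts(c);g=c["frame"].astype(int);gr=g.min(-1)
    u0,u1,v0,v1=(380,446,157,283) if n=="top" else (222,380,280,340)
    m=np.zeros(gr.shape,bool);m[v0:v1,u0:u1]=gr[v0:v1,u0:u1]>75
    mm=m.astype(np.uint8);k,l,s,_=cv2.connectedComponentsWithStats(mm);m=l==1+np.argmax(s[1:,4])
    p=P[m];z=p[:,2];print(n,"cover z pct",np.percentile(z,[2,10,30,50,90,98]).round(4))
    pl=p[(z<.018)];print(" all",rect(pl[:,:2]))
    rb=P[v0:v1,u0:u1].reshape(-1,3);rb=rb[(rb[:,2]>.03)&(rb[:,2]<.06)];print(" rib",len(rb),rb.mean(0).round(4),np.median(rb[:,2]),rect(rb[:,:2]))
    # plate w/o tongues: project along axis
    # case
    u0,u1,v0,v1=(165,290,140,310) if n=="top" else (225,365,140,220)
    q=P[v0:v1,u0:u1].reshape(-1,3);q=q[(q[:,2]>.06)&(q[:,2]<.2)]
    d=q[abs(q[:,2]-.099)<.006];print(" deck",np.median(d[:,2]),rect(d[:,:2]))
    h=np.histogram(q[:,2],bins=np.arange(.06,.16,.004));print(dict(zip(h[1].round(3),h[0])))
    np.save(f"case_{n}.npy",q)
c=load("top");cv2.imwrite("pics/crop1.png",np.hstack([cv2.resize(c["frame"][140:310,160:300,::-1],None,fx=3.4,fy=3.4,interpolation=2),cv2.resize(c["frame"][150:290,375:450,::-1],None,fx=4.1,fy=4.1286,interpolation=2)[:578]]))
E
python3 m.py
```

```text
top cover z pct [0.0021 0.0065 0.0093 0.0103 0.0133 0.0383]
 all [ 525.1 -216.7  225.2   69.4   -7.6]
 rib 133 [ 0.5334 -0.2148  0.0374] 0.037729512693607914 [ 533.9 -215.5   50.1   12.5   -7.8]
 deck 0.09860724361025885 [526.2 205.5 289.5 179.8  -8.9]
{np.float64(0.06): np.int64(99), np.float64(0.064): np.int64(53), np.float64(0.068): np.int64(50), np.float64(0.072): np.int64(62), np.float64(0.076): np.int64(109), np.float64(0.08): np.int64(97), np.float64(0.084): np.int64(79), np.float64(0.088): np.int64(85), np.float64(0.092): np.int64(643), np.float64(0.096): np.int64(5602), np.float64(0.1): np.int64(2085), np.float64(0.104): np.int64(373), np.float64(0.108): np.int64(156), np.float64(0.112): np.int64(984), np.float64(0.116): np.int64(250), np.float64(0.12): np.int64(979), np.float64(0.124): np.int64(520), np.float64(0.128): np.int64(42), np.float64(0.132): np.int64(112), np.float64(0.136): np.int64(103), np.float64(0.14): np.int64(0), np.float64(0.144): np.int64(0), np.float64(0.148): np.int64(0), np.float64(0.152): np.int64(0)}
side cover z pct [0.006  0.0094 0.0117 0.0124 0.02
[... 302 characters left out ...]
), np.float64(0.072): np.int64(166), np.float64(0.076): np.int64(185), np.float64(0.08): np.int64(196), np.float64(0.084): np.int64(163), np.float64(0.088): np.int64(175), np.float64(0.092): np.int64(192), np.float64(0.096): np.int64(671), np.float64(0.1): np.int64(929), np.float64(0.104): np.int64(334), np.float64(0.108): np.int64(231), np.float64(0.112): np.int64(278), np.float64(0.116): np.int64(318), np.float64(0.12): np.int64(287), np.float64(0.124): np.int64(316), np.float64(0.128): np.int64(20), np.float64(0.132): np.int64(21), np.float64(0.136): np.int64(52), np.float64(0.14): np.int64(0), np.float64(0.144): np.int64(0), np.float64(0.148): np.int64(0), np.float64(0.152): np.int64(0)}
```

View pics/crop1.png

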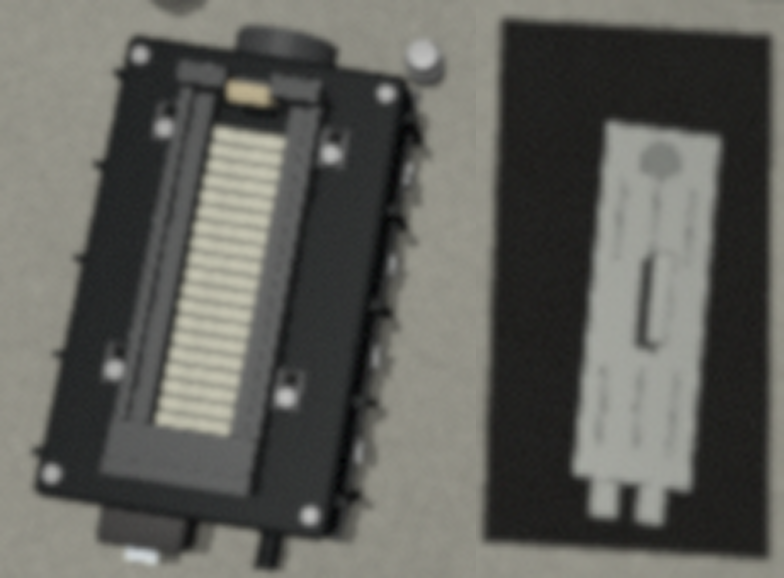

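The crop shows the case with its mouth frame (lip at the bottom around crop (180,465), cream clip at (250,93)). The cover's tongues are at (625,500) and its press mark at (660,160). I'll now measure the frame in case axes and write a move planner.

```bash
cat >> h.py <<'E'
def rot(yaw,pitch=0):
    # tool down, tool x along heading yaw; pitch>0: rear (+x) raised
    return R.from_euler("z",yaw,degrees=True)*R.from_euler("y",-pitch,degrees=True)*R.from_rotvec([np.pi,0,0])
def plan(G,yaw,pitch=0,L=.045):
    s=readout.state();p=s["position"];r=R.from_rotvec(s["tool_rot"]);t=rot(yaw,pitch)
    tcp=np.array(G)-t.apply([0,0,L]);d=r.inv().apply(tcp-p)*1000;w=(r.inv()*t).as_rotvec()
    print("t",d.round(1),"r",w.round(3),"rows",max(np.linalg.norm(d)/41.7,np.linalg.norm(np.degrees(w))/7.16).round(1))
def st():
    s=readout.state();r=R.from_rotvec(s["tool_rot"]);x=r.apply([1,0,0])
    print(round(s["clock"],2),"G",(s["position"]+r.apply([0,0,.045])).round(4),"yaw",np.degrees(np.arctan2(x[1],x[0])).round(2),"pitch",np.degrees(np.arcsin(x[2])).round(2),"F",s["ft_force"].round(2),"M",s["wrist_torque"].round(2),"gap",round(s["finger_gap"],4),"ff",s["finger_force"])
E
cat > f.py <<'E'
from m import *
for n,ce in(("top",(526.2,205.5)),("side",(525.8,200.1))):
    q=np.load(f"case_{n}.npy")
    # yaw from rails/posts also
    a=np.radians(-8.7);x=np.array([np.cos(a),np.sin(a)]);y=np.array([-x[1],x[0]])
    d=q[:,:2]*1000-ce;X=d@x;Y=d@y;Z=q[:,2]*1000
    fr=(Z>119)&(abs(Y)<60)&(Z<128);print(n,"frame rect(world)",rect(q[fr][:,:2]))
    for zc,nm in((123,"rail"),(125,"lip")):
        m=(abs(Z-zc)<3.5)&(abs(X)<60 if nm=="rail" else (X<-70)&(abs(Y)<18))
        print(nm,m.sum(),"X",np.percentile(X[m],[1,50,99]).round(1),"Y",np.percentile(Y[m],[1,50,99]).round(1))
    m=(Z>131)&(X>80)&(abs(Y)>15)&(abs(Y)<45);print("post X",np.percentile(X[m],[1,50,99]).round(1),"Y",np.percentile(Y[m],[1,99]).round(1),np.percentile(Z[m],90))
    m=(Z<112)&(Z>85)&(abs(Y)<18)&(X<-50)&(X>-110);print("opening minX",np.percentile(X[m],[1,5]) if m.any() else 0)
print();
from h import *
plan([.534,-.2165,.110],-7.7)
E
python3 f.py | sed -n '/^top frame/,$p'
```

```text
top frame rect(world) [526.  205.7 244.9  87.3  -8.8]
rail 454 X [-59.1  -0.5  59.4] Y [-43.1  -0.1  43. ]
lip 299 X [-122.5 -106.2  -90.9] Y [-17.5   0.2  17.3]
post X [110.3 116.4 123.1] Y [-43.   41.5] 137.7332330726793
opening minX [-91.20136462 -89.55232354]
side frame rect(world) [526.7 203.9 246.   92.1  -9.1]
rail 241 X [-58.1   0.4  58.9] Y [-40.2 -30.7  48.8]
lip 75 X [-121.8 -105.7  -90.4] Y [-17.8  -2.3  17.5]
post X [111.  117.5 123.4] Y [-39.9  43. ] 138.9503963918308
opening minX [-87.73578391 -86.85717752]

t [ 387.6 -123.3  147.5] r [-0.001  0.     0.582] rows 10.4
```

Emit:
{"api": "play_rows", "payload": {
  "commands": [
    {"tx": 38,"ty": -12,"tz": 14,"rz": 0.11,"fingers": 60},
    {"tx": 76,"ty": -24,"tz": 28,"rz": 0.22,"fingers": 60},
    {"tx": 114,"ty": -36,"tz": 42,"rz": 0.33,"fingers": 60},
    {"tx": 152,"ty": -48,"tz": 56,"rz": 0.44,"fingers": 60},
    {"tx": 190,"ty": -60,"tz": 70,"rz": 0.54,"fingers": 60},
    {"tx": 228,"ty": -73,"tz": 85,"rz": 0.582,"fingers": 60},
    {"tx": 266,"ty": -85,"tz": 100,"rz": 0.582,"fingers": 60},
    {"tx": 304,"ty": -97,"tz": 115,"rz": 0.582,"fingers": 60}
  ]
}}

```text
invalid input at $.commands[0]: expected keys tx, ty, tz, rx, ry, rz, fingers
```

```bash
python3 -c "
from h import *
st();plan([.534,-.2165,.08],-7.7)"
```

```text
0.1 G [ 0.2381 -0.4956  0.2572] yaw 25.66 pitch 0.01 F [-0.37  0.34  0.28] M [0.02 0.   0.01] gap 0.0886 ff 0.0
t [ 387.6 -123.2  177.5] r [-0.001  0.     0.582] rows 10.6
```

Emit:
{"api": "play_rows", "payload": {
  "commands": [
    {"tx": 388,"ty": -123,"tz": 147,"rx": 0,"ry": 0,"rz": 0.582,"fingers": 60},
    {"tx": 388,"ty": -123,"tz": 147,"rx": 0,"ry": 0,"rz": 0.582,"fingers": 60},
    {"tx": 388,"ty": -123,"tz": 147,"rx": 0,"ry": 0,"rz": 0.582,"fingers": 60},
    {"tx": 388,"ty": -123,"tz": 147,"rx": 0,"ry": 0,"rz": 0.582,"fingers": 60},
    {"tx": 388,"ty": -123,"tz": 147,"rx": 0,"ry": 0,"rz": 0.582,"fingers": 60},
    {"tx": 388,"ty": -123,"tz": 147,"rx": 0,"ry": 0,"rz": 0.582,"fingers": 60},
    {"tx": 388,"ty": -123,"tz": 147,"rx": 0,"ry": 0,"rz": 0.582,"fingers": 60},
    {"tx": 388,"ty": -123,"tz": 147,"rx": 0,"ry": 0,"rz": 0.582,"fingers": 60}
  ]
}}

```text
clock: 0.77
position: [0.4608, -0.2858, 0.1921]
tool_rot: [-3.134, 0.211, 0.001]
ft_force: [0.3, -0.7, -0.0]
finger_gap: 0.0597
finger_force: 0.0
```

```bash
python3 -c "
from h import *
st();plan([.534,-.2165,.08],-7.7)"
```

```text
0.77 G [ 0.4608 -0.2858  0.1471] yaw -7.7 pitch -0.02 F [ 0.27 -0.74 -0.02] M [0.05 0.03 0.01] gap 0.0597 ff 0.0
t [ 63.2 -78.5  67.1] r [-0.  0. -0.] rows 2.9
```

Emit:
{"api": "play_rows", "payload": {
  "commands": [
    {"tx": 63,"ty": -78,"tz": 67,"rx": 0,"ry": 0,"rz": 0,"fingers": 60},
    {"tx": 63,"ty": -78,"tz": 67,"rx": 0,"ry": 0,"rz": 0,"fingers": 60},
    {"tx": 63,"ty": -78,"tz": 67,"rx": 0,"ry": 0,"rz": 0,"fingers": 60},
    {"tx": 63,"ty": -78,"tz": 67,"rx": 0,"ry": 0,"rz": 0,"fingers": 60},
    {"tx": 63,"ty": -78,"tz": 67,"rx": 0,"ry": 0,"rz": 0,"fingers": 60},
    {"tx": 63,"ty": -78,"tz": 67,"rx": 0,"ry": 0,"rz": 0,"fingers": 60}
  ]
}}

```text
clock: 1.27
position: [0.5325, -0.219, 0.1262]
tool_rot: [3.134, -0.211, 0.0]
ft_force: [-0.6, -0.2, -0.4]
finger_gap: 0.06
finger_force: 0.0
```

```bash
python3 -c "
from h import *
st();plan([.5338,-.2165,.033],-7.7)"
```

```text
1.27 G [ 0.5325 -0.219   0.0812] yaw -7.69 pitch 0.01 F [-0.64 -0.2  -0.44] M [ 0.05  0.03 -0.01] gap 0.06 ff 0.0
t [ 0.9 -2.7 48.2] r [ 0. -0.  0.] rows 1.2
```

Emit:
{"api": "play_rows", "payload": {
  "commands": [
    {"tx": 1,"ty": -2.7,"tz": 30,"rx": 0,"ry": 0,"rz": 0,"fingers": 60},
    {"tx": 1,"ty": -2.7,"tz": 48,"rx": 0,"ry": 0,"rz": 0,"fingers": 60},
    {"tx": 1,"ty": -2.7,"tz": 48,"rx": 0,"ry": 0,"rz": 0,"fingers": 60},
    {"tx": 1,"ty": -2.7,"tz": 48,"rx": 0,"ry": 0,"rz": 0,"fingers": 20},
    {"tx": 1,"ty": -2.7,"tz": 48,"rx": 0,"ry": 0,"rz": 0,"fingers": 14},
    {"tx": 1,"ty": -2.7,"tz": 48,"rx": 0,"ry": 0,"rz": 0,"fingers": 0},
    {"tx": 1,"ty": -2.7,"tz": 48,"rx": 0,"ry": 0,"rz": 0,"fingers": 0},
    {"tx": 1,"ty": -2.7,"tz": 48,"rx": 0,"ry": 0,"rz": 0,"fingers": 0}
  ],
  "grip_force": 45
}}

```text
clock: 1.93
position: [0.5341, -0.2162, 0.0786]
tool_rot: [3.134, -0.211, 0.001]
ft_force: [0.5, 0.6, 0.4]
finger_gap: 0.0289
finger_force: 0.0
```

Emit:
{"api": "play_rows", "payload": {
  "commands": [
    {"tx": 0,"ty": 0,"tz": 0,"rx": 0,"ry": 0,"rz": 0,"fingers": 0},
    {"tx": 0,"ty": 0,"tz": 0,"rx": 0,"ry": 0,"rz": 0,"fingers": 0},
    {"tx": 0,"ty": 0,"tz": 0,"rx": 0,"ry": 0,"rz": 0,"fingers": 0},
    {"tx": 0,"ty": 0,"tz": 0,"rx": 0,"ry": 0,"rz": 0,"fingers": 0}
  ]
}}

```text
clock: 2.27
position: [0.5341, -0.2161, 0.078]
tool_rot: [3.134, -0.21, 0.0]
ft_force: [-0.1, -0.2, 2.1]
finger_gap: 0.0116
finger_force: 45.0
```

```bash
python3 -c "
from h import *
st();plan([.5338,-.2165,.24],-7.7)"
```

```text
2.27 G [ 0.5341 -0.2161  0.033 ] yaw -7.68 pitch 0.01 F [-0.14 -0.22  2.06] M [-0.01  0.13  0.09] gap 0.0116 ff 44.99930949881673
t [-2.00e-01  5.00e-01 -2.07e+02] r [ 0. -0.  0.] rows 5.0
```

```bash
cat >> h.py <<'E'
C=np.array([.5262,.2053]);YAW=-8.8;GZ=.030
def cover_R(yaw,pitch): return R.from_euler("z",yaw,degrees=True)*R.from_euler("y",-pitch,degrees=True)
def planc(X,Z,pitch,Y=0):
    "front-bottom edge at case X mm, Z mm above ledges"
    c=cover_R(YAW,pitch);F=np.r_[C,.115]+R.from_euler("z",YAW,degrees=True).apply(np.array([X,Y,Z])/1000)
    plan(F+c.apply([.1,0,GZ]),YAW,pitch)
def where():
    s=readout.state();r=R.from_rotvec(s["tool_rot"]);G=s["position"]+r.apply([0,0,.045]);c=r*R.from_rotvec([np.pi,0,0])
    z=R.from_euler("z",YAW,degrees=True).inv();f=lambda v:(z.apply(G+c.apply(v)-np.r_[C,.115])*1000).round(1)
    print("front",f([-.1,0,-GZ]),"tip",f([-.12,0,-GZ]),"rear",f([.1,0,-GZ]),"Fcase",z.apply(s["ft_force"]).round(2))
    st()
E
python3 -c "
from h import *
planc(-60,60,13)"
```

```text
t [ -43.5 -416.1 -192.6] r [-0.002  0.227  0.019] rows 11.0
```

Emit:
{"api": "play_rows", "payload": {
  "commands": [
    {"tx": 0,"ty": 0,"tz": -20,"rx": 0,"ry": 0,"rz": 0,"fingers": 0},
    {"tx": 0,"ty": 0,"tz": -60,"rx": 0,"ry": 0,"rz": 0,"fingers": 0},
    {"tx": 0,"ty": 0,"tz": -95,"rx": 0,"ry": 0,"rz": 0,"fingers": 0},
    {"tx": 0,"ty": 0,"tz": -130,"rx": 0,"ry": 0,"rz": 0,"fingers": 0},
    {"tx": 0,"ty": 0,"tz": -165,"rx": 0,"ry": 0,"rz": 0,"fingers": 0},
    {"tx": 0,"ty": 0,"tz": -190,"rx": 0,"ry": 0,"rz": 0,"fingers": 0},
    {"tx": 0,"ty": 0,"tz": -200,"rx": 0,"ry": 0,"rz": 0,"fingers": 0},
    {"tx": 0,"ty": 0,"tz": -200,"rx": 0,"ry": 0,"rz": 0,"fingers": 0}
  ]
}}

```text
clock: 2.93
position: [0.5343, -0.2162, 0.2796]
tool_rot: [3.133, -0.21, 0.005]
ft_force: [-0.4, -0.5, -1.6]
finger_gap: 0.0113
finger_force: 45.0
```

```bash
python3 -c "
from h import *
st();planc(-60,60,13)"
```

```text
2.93 G [ 0.5344 -0.2162  0.2346] yaw -7.68 pitch 0.19 F [-0.45 -0.53 -1.58] M [-0.    0.01  0.  ] gap 0.0113 ff 44.998962823301554
t [ -43.9 -416.2    8.2] r [-0.001  0.224  0.02 ] rows 10.0
```

Emit:
{"api": "play_rows", "payload": {
  "commands": [
    {"tx": -3,"ty": -25,"tz": 0,"rx": 0,"ry": 0.03,"rz": 0,"fingers": 0},
    {"tx": -7,"ty": -60,"tz": 0,"rx": 0,"ry": 0.06,"rz": 0,"fingers": 0},
    {"tx": -11,"ty": -100,"tz": 0,"rx": 0,"ry": 0.1,"rz": 0.01,"fingers": 0},
    {"tx": -15,"ty": -140,"tz": 0,"rx": 0,"ry": 0.14,"rz": 0.02,"fingers": 0},
    {"tx": -19,"ty": -180,"tz": 0,"rx": 0,"ry": 0.18,"rz": 0.02,"fingers": 0},
    {"tx": -23,"ty": -220,"tz": 0,"rx": 0,"ry": 0.224,"rz": 0.02,"fingers": 0},
    {"tx": -27,"ty": -255,"tz": 0,"rx": 0,"ry": 0.224,"rz": 0.02,"fingers": 0},
    {"tx": -29,"ty": -275,"tz": 0,"rx": 0,"ry": 0.224,"rz": 0.02,"fingers": 0}
  ]
}}

```text
clock: 3.6
position: [0.5407, 0.0637, 0.2754]
tool_rot: [3.1, -0.236, 0.342]
ft_force: [-0.2, 0.2, -0.8]
finger_gap: 0.012
finger_force: 45.0
```

```bash
python3 -c "
from h import *
where();planc(-60,60,13)"
```

```text
front [ -45.3 -137.6   65.4] tip [ -64.8 -137.6   61. ] rear [ 149.9 -137.4  109. ] Fcase [-0.22  0.12 -0.84]
3.6 G [0.5504 0.0623 0.2315] yaw -8.73 pitch 12.58 F [-0.2   0.15 -0.84] M [0.08 0.13 0.  ] gap 0.012 ff 44.998682253062725
t [ -15.9 -137.7    1.7] r [-0.003  0.007  0.001] rows 3.3
```

Emit:
{"api": "play_rows", "payload": {
  "commands": [
    {"tx": -4,"ty": -35,"tz": 0,"rx": 0,"ry": 0.007,"rz": 0,"fingers": 0},
    {"tx": -8,"ty": -70,"tz": 0,"rx": 0,"ry": 0.007,"rz": 0,"fingers": 0},
    {"tx": -12,"ty": -105,"tz": 0,"rx": 0,"ry": 0.007,"rz": 0,"fingers": 0},
    {"tx": -15,"ty": -130,"tz": 1,"rx": 0,"ry": 0.007,"rz": 0,"fingers": 0},
    {"tx": -16,"ty": -137.5,"tz": 1.5,"rx": 0,"ry": 0.007,"rz": 0,"fingers": 0},
    {"tx": -16,"ty": -137.5,"tz": 1.5,"rx": 0,"ry": 0.007,"rz": 0,"fingers": 0},
    {"tx": -16,"ty": -137.5,"tz": 1.5,"rx": 0,"ry": 0.007,"rz": 0,"fingers": 0},
    {"tx": -16,"ty": -137.5,"tz": 1.5,"rx": 0,"ry": 0.007,"rz": 0,"fingers": 0}
  ]
}}

```text
clock: 4.27
position: [0.5481, 0.1973, 0.2723]
tool_rot: [3.095, -0.241, 0.357]
ft_force: [1.0, -0.3, -0.6]
finger_gap: 0.0118
finger_force: 45.0
```

```bash
python3 -c "
from h import *
where();planc(-60,14,13)
for n in('top','side'):
    c=shot(n);np.savez(n+'1.npz',**c)
    cv2.imwrite(f'pics/{n}1.png',cv2.resize((c['frame'][130:310,150:310] if n=='top' else c['frame'][80:230,200:400])[...,::-1],None,fx=3,fy=3,interpolation=2))"
```

```text
front [-57.5  -4.2  61.6] tip [-76.9  -4.2  57. ] rear [137.3  -4.6 107.1] Fcase [ 1.05 -0.14 -0.55]
4.27 G [0.5582 0.1958 0.2285] yaw -8.92 pitch 13.15 F [ 1.02 -0.3  -0.55] M [0.05 0.15 0.02] gap 0.0118 ff 44.998870957642794
t [-13.1  -4.5  46. ] r [-0.001 -0.003 -0.002] rows 1.2
```

View pics/side1.png

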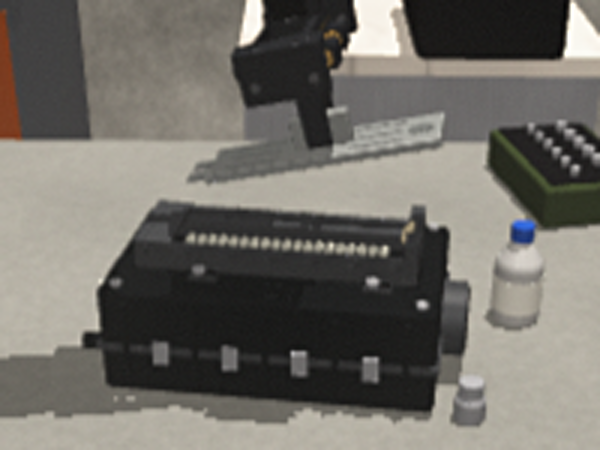

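View pics/top1.png

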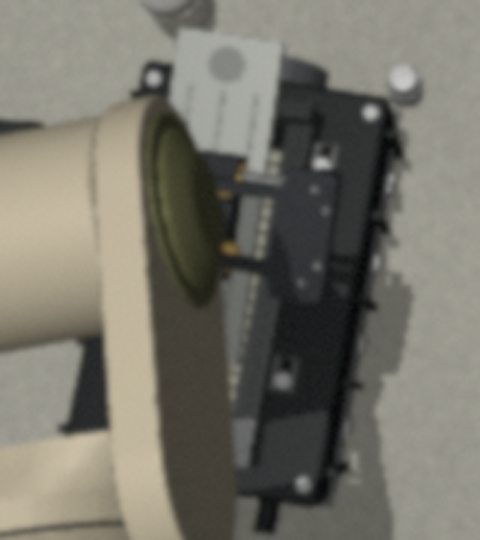

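The side crop shows the cover held firmly, rear up, above the mouth. In the top crop its rear end shows at (228,65) over the case's rear end. I'll check its lateral offset with depth.

```bash
cat > chk.py <<'E'
from h import *
import sys
tag=sys.argv[1];zmin=float(sys.argv[2])
c=dict(np.load(f"top{tag}.npz"));P=pts(c);g=c["frame"].astype(int)
z=R.from_euler("z",YAW,degrees=True);q=z.inv().apply((P-np.r_[C,.115]).reshape(-1,3)).reshape(P.shape)*1000
m=(g.min(-1)>95)&(np.ptp(g,-1)<25)&(q[...,2]>zmin)&(q[...,0]>70)&(q[...,0]<170)&(abs(q[...,1])<60)
k,l,s,_=cv2.connectedComponentsWithStats(m.astype(np.uint8));m=l==1+np.argmax(s[1:,4])
p=q[m];print(m.sum(),p.min(0).round(1),p.max(0).round(1))
for a in range(75,150,10):
    r=p[(p[:,0]>a)&(p[:,0]<a+10)]
    if len(r):print(a,np.percentile(r[:,1],[1,99]).round(1),"mid",np.percentile(r[:,1],[1,99]).mean().round(1),r[:,2].mean().round(1))
E
python3 chk.py 1 60
```

```text
1247 [ 70.  -36.3  96.3] [135.3  28.6 116.3]
75 [-35.5  17. ] mid -9.3 101.6
85 [-35.8  26.3] mid -4.8 103.7
95 [-35.5  26.8] mid -4.4 106.1
105 [-35.8  26.8] mid -4.5 108.3
115 [-35.9  27.3] mid -4.3 110.7
125 [-35.9  27.1] mid -4.4 113.0
135 [-20.7  23.9] mid 1.6 113.1
```

Emit:
{"api": "play_rows", "payload": {
  "commands": [
    {"tx": -5,"ty": -4.5,"tz": 15,"rx": 0,"ry": -0.002,"rz": -0.002,"fingers": 0},
    {"tx": -9,"ty": -4.5,"tz": 30,"rx": 0,"ry": -0.002,"rz": -0.002,"fingers": 0},
    {"tx": -11,"ty": -4.5,"tz": 40,"rx": 0,"ry": -0.002,"rz": -0.002,"fingers": 0},
    {"tx": -13,"ty": -4.5,"tz": 46,"rx": 0,"ry": -0.002,"rz": -0.002,"fingers": 0},
    {"tx": -13,"ty": -4.5,"tz": 46,"rx": 0,"ry": -0.002,"rz": -0.002,"fingers": 0},
    {"tx": -13,"ty": -4.5,"tz": 46,"rx": 0,"ry": -0.002,"rz": -0.002,"fingers": 0},
    {"tx": -13,"ty": -4.5,"tz": 46,"rx": 0,"ry": -0.002,"rz": -0.002,"fingers": 0}
  ]
}}

```text
clock: 4.95
position: [0.5471, 0.2032, 0.2263]
tool_rot: [3.097, -0.237, 0.359]
ft_force: [-0.1, -0.6, -0.8]
finger_gap: 0.0119
finger_force: 45.0
```

```bash
python3 -c "
from h import *
where();planc(-62,2,13)
c=shot('top');np.savez('top2.npz',**c)";python3 chk.py 2 20
```

```text
front [-59.3   1.3  15.4] tip [-78.8   1.2  10.9] rear [135.4   1.3  61.1] Fcase [-0.01 -0.61 -0.82]
4.95 G [0.5572 0.2017 0.1825] yaw -8.77 pitch 13.2 F [-0.1  -0.6  -0.82] M [0.02 0.15 0.  ] gap 0.0119 ff 44.99896086752415
t [-5.4  1.1 12.8] r [-0.002 -0.003  0.   ] rows 0.3
1088 [ 70.  -30.6  46.9] [133.8  33.7  70.6]
75 [-30.3  25.7] mid -2.3 55.9
85 [-29.9  33. ] mid 1.5 58.4
95 [-29.9  33.1] mid 1.6 60.6
105 [-29.9  32.6] mid 1.4 63.0
115 [-29.9  33.1] mid 1.6 65.2
125 [-29.7  33.4] mid 1.8 67.0
```

Emit:
{"api": "play_rows", "payload": {
  "commands": [
    {"tx": -2,"ty": 1.2,"tz": 4,"rx": 0,"ry": 0,"rz": 0,"fingers": 0},
    {"tx": -4,"ty": 1.2,"tz": 8,"rx": 0,"ry": 0,"rz": 0,"fingers": 0},
    {"tx": -4.5,"ty": 1.2,"tz": 10,"rx": 0,"ry": 0,"rz": 0,"fingers": 0},
    {"tx": -5,"ty": 1.2,"tz": 11,"rx": 0,"ry": 0,"rz": 0,"fingers": 0},
    {"tx": -5,"ty": 1.2,"tz": 11.5,"rx": 0,"ry": 0,"rz": 0,"fingers": 0},
    {"tx": -5,"ty": 1.2,"tz": 11.5,"rx": 0,"ry": 0,"rz": 0,"fingers": 0},
    {"tx": -5,"ty": 1.2,"tz": 11.5,"rx": 0,"ry": 0,"rz": 0,"fingers": 0}
  ]
}}

```text
clock: 5.58
position: [0.5444, 0.2027, 0.2132]
tool_rot: [3.097, -0.236, 0.357]
ft_force: [-0.1, -0.6, -1.1]
finger_gap: 0.0116
finger_force: 45.0
```

```bash
python3 -c "
from h import *
where();planc(-62,1,13)"
```

```text
front [-62.    0.2   2.4] tip [-81.5   0.2  -2.1] rear [132.8   0.5  47.8] Fcase [-0.04 -0.58 -1.07]
5.58 G [0.5545 0.2012 0.1693] yaw -8.74 pitch 13.13 F [-0.12 -0.57 -1.07] M [ 0.11  0.18 -0.05] gap 0.0116 ff 44.998904541134834
t [-0.2  0.2  1.6] r [-0.002 -0.002  0.001] rows 0.0
```

Emit:
{"api": "play_rows", "payload": {
  "commands": [
    {"tx": -0.1,"ty": 0,"tz": 0.5,"rx": 0,"ry": 0,"rz": 0,"fingers": 0},
    {"tx": -0.2,"ty": 0,"tz": 1,"rx": 0,"ry": 0,"rz": 0,"fingers": 0},
    {"tx": -0.3,"ty": 0,"tz": 1.5,"rx": 0,"ry": 0,"rz": 0,"fingers": 0},
    {"tx": -0.3,"ty": 0,"tz": 1.5,"rx": 0,"ry": 0,"rz": 0,"fingers": 0}
  ]
}}

```text
clock: 5.92
position: [0.5443, 0.2026, 0.2115]
tool_rot: [3.097, -0.236, 0.356]
ft_force: [-0.5, 0.6, -1.3]
finger_gap: 0.0115
finger_force: 45.0
```

```bash
python3 -c "
from h import *
where();planc(-84,1,13)"
```

```text
front [-62.1   0.2   0.7] tip [-81.5   0.2  -3.8] rear [132.7   0.4  46.1] Fcase [-0.58  0.54 -1.34]
5.92 G [0.5544 0.2012 0.1676] yaw -8.74 pitch 13.11 F [-0.49  0.62 -1.34] M [0.05 0.15 0.  ] gap 0.0115 ff 44.998915549367666
t [-21.1   0.1  -5. ] r [-0.002 -0.002  0.001] rows 0.5
```

Emit:
{"api": "play_rows", "payload": {
  "commands": [
    {"tx": -3,"ty": 0,"tz": -0.7,"rx": 0,"ry": 0,"rz": 0,"fingers": 0},
    {"tx": -6,"ty": 0,"tz": -1.4,"rx": 0,"ry": 0,"rz": 0,"fingers": 0},
    {"tx": -9,"ty": 0,"tz": -2.1,"rx": 0,"ry": 0,"rz": 0,"fingers": 0},
    {"tx": -12,"ty": 0,"tz": -2.8,"rx": 0,"ry": 0,"rz": 0,"fingers": 0},
    {"tx": -15,"ty": 0,"tz": -3.5,"rx": 0,"ry": 0,"rz": 0,"fingers": 0},
    {"tx": -17,"ty": 0,"tz": -4,"rx": 0,"ry": 0,"rz": 0,"fingers": 0},
    {"tx": -17,"ty": 0,"tz": -4,"rx": 0,"ry": 0,"rz": 0,"fingers": 0}
  ]
}}

```text
clock: 6.5
position: [0.5266, 0.2054, 0.2117]
tool_rot: [3.097, -0.236, 0.356]
ft_force: [-0.8, 0.5, -0.9]
finger_gap: 0.0118
finger_force: 45.0
```

```bash
python3 -c "
from h import *
where();planc(-88,1,13)"
```

```text
front [-80.    0.2   1. ] tip [-99.5   0.2  -3.6] rear [114.8   0.5  46.3] Fcase [-0.83  0.39 -0.95]
6.5 G [0.5367 0.204  0.1679] yaw -8.72 pitch 13.11 F [-0.76  0.51 -0.95] M [0.05 0.15 0.03] gap 0.0118 ff 44.999005906283855
t [-7.7  0.2 -1.7] r [-0.002 -0.002  0.001] rows 0.2
```

Emit:
{"api": "play_rows", "payload": {
  "commands": [
    {"tx": -2,"ty": 0,"tz": -0.45,"rx": 0,"ry": 0,"rz": 0,"fingers": 0},
    {"tx": -4,"ty": 0,"tz": -0.9,"rx": 0,"ry": 0,"rz": 0,"fingers": 0},
    {"tx": -5.5,"ty": 0,"tz": -1.2,"rx": 0,"ry": 0,"rz": 0,"fingers": 0},
    {"tx": -6.5,"ty": 0,"tz": -1.4,"rx": 0,"ry": 0,"rz": 0,"fingers": 0},
    {"tx": -6.5,"ty": 0,"tz": -1.4,"rx": 0,"ry": 0,"rz": 0,"fingers": 0},
    {"tx": -6.5,"ty": 0,"tz": -1.4,"rx": 0,"ry": 0,"rz": 0,"fingers": 0}
  ]
}}

```text
clock: 7.0
position: [0.5205, 0.2063, 0.2115]
tool_rot: [3.097, -0.236, 0.356]
ft_force: [-0.5, -0.6, -1.2]
finger_gap: 0.0116
finger_force: 45.0
```

```bash
python3 -c "
from h import *
where()"
```

```text
front [-86.1   0.2   0.8] tip [-105.6    0.2   -3.8] rear [108.7   0.4  46.2] Fcase [-0.36 -0.68 -1.24]
7.0 G [0.5306 0.2048 0.1677] yaw -8.74 pitch 13.13 F [-0.46 -0.61 -1.24] M [ 0.08  0.16 -0.  ] gap 0.0116 ff 44.99896125867963
```

Now feel forward slowly, 0.5 mm a row.

Emit:
{"api": "play_rows", "payload": {
  "commands": [
    {"tx": -0.5,"ty": 0,"tz": -0.1,"rx": 0,"ry": 0,"rz": 0,"fingers": 0},
    {"tx": -1,"ty": 0,"tz": -0.2,"rx": 0,"ry": 0,"rz": 0,"fingers": 0},
    {"tx": -1.5,"ty": 0,"tz": -0.35,"rx": 0,"ry": 0,"rz": 0,"fingers": 0},
    {"tx": -1.5,"ty": 0,"tz": -0.35,"rx": 0,"ry": 0,"rz": 0,"fingers": 0}
  ]
}}

```text
clock: 7.33
position: [0.5189, 0.2066, 0.2115]
tool_rot: [3.097, -0.236, 0.356]
ft_force: [0.2, 0.3, -0.6]
finger_gap: 0.0115
finger_force: 45.0
```

Emit:
{"api": "play_rows", "payload": {
  "commands": [
    {"tx": -0.4,"ty": 0,"tz": -0.1,"rx": 0,"ry": 0,"rz": 0,"fingers": 0},
    {"tx": -0.8,"ty": 0,"tz": -0.2,"rx": 0,"ry": 0,"rz": 0,"fingers": 0},
    {"tx": -0.8,"ty": 0,"tz": -0.2,"rx": 0,"ry": 0,"rz": 0,"fingers": 0}
  ]
}}

```text
clock: 7.58
position: [0.5181, 0.2067, 0.2115]
tool_rot: [3.097, -0.236, 0.356]
ft_force: [0.5, 0.5, -1.6]
finger_gap: 0.0116
finger_force: 45.0
```

```bash
python3 -c "
from h import *
where()"
```

```text
front [-88.5   0.2   0.8] tip [-108.     0.2   -3.8] rear [106.2   0.4  46.2] Fcase [ 0.46  0.57 -1.59]
7.58 G [0.5283 0.2052 0.1677] yaw -8.74 pitch 13.13 F [ 0.54  0.5  -1.59] M [0.05 0.15 0.01] gap 0.0116 ff 44.99911442399025
```

Emit:
{"api": "play_rows", "payload": {
  "commands": [
    {"tx": -0.4,"ty": 0,"tz": -0.1,"rx": 0,"ry": 0,"rz": 0,"fingers": 0},
    {"tx": -0.8,"ty": 0,"tz": -0.2,"rx": 0,"ry": 0,"rz": 0,"fingers": 0},
    {"tx": -0.8,"ty": 0,"tz": -0.2,"rx": 0,"ry": 0,"rz": 0,"fingers": 0}
  ]
}}

```text
clock: 7.83
position: [0.5178, 0.2067, 0.2119]
tool_rot: [3.096, -0.236, 0.359]
ft_force: [2.0, -0.9, -0.3]
finger_gap: 0.0116
finger_force: 45.0
```

```bash
python3 -c "
from h import *
where()"
```

```text
front [-88.7   0.2   1. ] tip [-108.2    0.2   -3.6] rear [106.    0.4  46.7] Fcase [ 2.15 -0.62 -0.28]
7.83 G [0.528  0.2053 0.168 ] yaw -8.74 pitch 13.21 F [ 2.03 -0.94 -0.28] M [-0.16 -0.31  0.01] gap 0.0116 ff 44.99937616288662
```

```bash
python3 -c "
from h import *
planc(-89.1,.7,11);planc(-89.5,.6,9);planc(-89.8,.5,7)"
```

```text
t [2.4 0.1 4.1] r [-0.002 -0.039  0.001] rows 0.3
t [4.4 0.1 7.7] r [-0.002 -0.073  0.001] rows 0.6
t [ 6.4  0.2 11.5] r [-0.002 -0.108  0.001] rows 0.9
```

Emit:
{"api": "play_rows", "payload": {
  "commands": [
    {"tx": 1.2,"ty": 0,"tz": 2,"rx": 0,"ry": -0.02,"rz": 0,"fingers": 0},
    {"tx": 2.4,"ty": 0,"tz": 4,"rx": 0,"ry": -0.039,"rz": 0,"fingers": 0},
    {"tx": 3.4,"ty": 0,"tz": 5.9,"rx": 0,"ry": -0.056,"rz": 0,"fingers": 0},
    {"tx": 4.4,"ty": 0,"tz": 7.7,"rx": 0,"ry": -0.073,"rz": 0,"fingers": 0},
    {"tx": 4.4,"ty": 0,"tz": 7.7,"rx": 0,"ry": -0.073,"rz": 0,"fingers": 0}
  ]
}}

```text
clock: 8.25
position: [0.5242, 0.2057, 0.2048]
tool_rot: [3.113, -0.238, 0.242]
ft_force: [4.9, -0.8, 0.2]
finger_gap: 0.0113
finger_force: 45.0
```

```bash
python3 -c "
from h import *
where();planc(-90.1,.4,7)"
```

```text
front [-89.3   0.2   0.3] tip [-109.     0.2   -2.8] rear [108.3   0.3  31.1] Fcase [ 4.99 -0.06  0.22]
8.25 G [0.5311 0.2047 0.1603] yaw -8.77 pitch 8.88 F [ 4.92 -0.82  0.22] M [-0.15 -0.57 -0.01] gap 0.0113 ff 44.99975334852934
t [1.6 0.1 3.1] r [-0.002 -0.033  0.001] rows 0.3
```

Emit:
{"api": "play_rows", "payload": {
  "commands": [
    {"tx": 0.9,"ty": 0,"tz": 1.6,"rx": 0,"ry": -0.017,"rz": 0,"fingers": 0},
    {"tx": 1.8,"ty": 0,"tz": 3.2,"rx": 0,"ry": -0.033,"rz": 0,"fingers": 0},
    {"tx": 1.8,"ty": 0,"tz": 3.2,"rx": 0,"ry": -0.033,"rz": 0,"fingers": 0}
  ]
}}

```text
clock: 8.5
position: [0.5266, 0.2053, 0.2022]
tool_rot: [3.119, -0.239, 0.193]
ft_force: [6.2, -1.6, 0.8]
finger_gap: 0.0118
finger_force: 45.0
```

```bash
python3 -c "
from h import *
where();planc(-90.2,.3,5)"
```

```text
front [-89.6   0.2   0.4] tip [-109.4    0.2   -2. ] rear [108.9   0.3  25.1] Fcase [ 6.34 -0.62  0.75]
8.5 G [0.5321 0.2046 0.1575] yaw -8.75 pitch 7.08 F [ 6.17 -1.58  0.75] M [-0.16 -0.92 -0.01] gap 0.0118 ff 44.99953983351588
t [2.  0.1 3.7] r [-0.002 -0.036  0.001] rows 0.3
```

Emit:
{"api": "play_rows", "payload": {
  "commands": [
    {"tx": 1.2,"ty": 0,"tz": 1.8,"rx": 0,"ry": -0.018,"rz": 0,"fingers": 0},
    {"tx": 2.3,"ty": 0,"tz": 3.7,"rx": 0,"ry": -0.036,"rz": 0,"fingers": 0},
    {"tx": 2.3,"ty": 0,"tz": 3.7,"rx": 0,"ry": -0.036,"rz": 0,"fingers": 0}
  ]
}}

```text
clock: 8.75
position: [0.5294, 0.2049, 0.1988]
tool_rot: [3.125, -0.239, 0.137]
ft_force: [6.3, -1.6, 0.6]
finger_gap: 0.0117
finger_force: 45.0
```

```bash
python3 -c "
from h import *
where();planc(-90.3,.2,3.5)
c=shot('side');cv2.imwrite('pics/side2.png',cv2.resize(c['frame'][110:230,220:380,::-1],None,fx=4,fy=4,interpolation=2))"
```

```text
front [-89.8   0.1   0.3] tip [-1.097e+02  1.000e-01 -1.400e+00] rear [109.4   0.3  17.8] Fcase [ 6.47 -0.61  0.63]
8.75 G [0.5333 0.2044 0.154 ] yaw -8.75 pitch 5.02 F [ 6.3  -1.59  0.63] M [-0.18 -0.93 -0.07] gap 0.0117 ff 44.999916180968285
t [1.5 0.1 2.8] r [-0.002 -0.027  0.001] rows 0.2
```

View pics/side2.png

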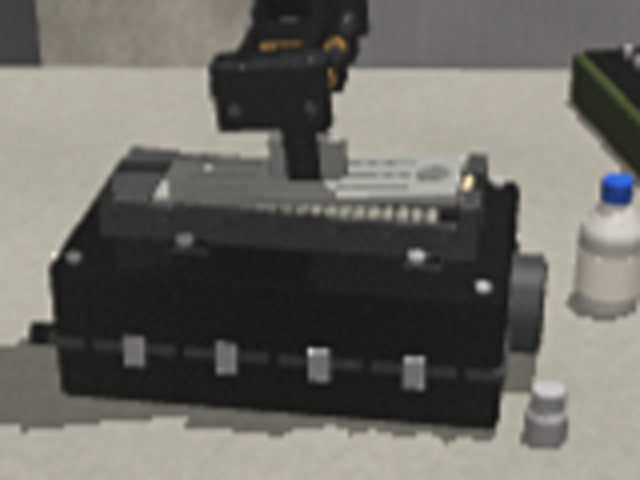

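The picture shows the front under the lip (150,170) and the rear edge between the posts at the clip (465,180). I'll keep swinging it down.

Emit:
{"api": "play_rows", "payload": {
  "commands": [
    {"tx": 0.8,"ty": 0,"tz": 1.4,"rx": 0,"ry": -0.014,"rz": 0,"fingers": 0},
    {"tx": 1.6,"ty": 0,"tz": 2.8,"rx": 0,"ry": -0.027,"rz": 0,"fingers": 0},
    {"tx": 1.6,"ty": 0,"tz": 2.8,"rx": 0,"ry": -0.027,"rz": 0,"fingers": 0}
  ]
}}

```text
clock: 9.05
position: [0.5312, 0.2048, 0.1967]
tool_rot: [3.129, -0.239, 0.097]
ft_force: [5.9, -1.9, 3.4]
finger_gap: 0.0114
finger_force: 45.0
```

```bash
python3 -c "
from h import *
where();planc(-90.3,.2,2)"
```

```text
front [-90.2   0.3   0.7] tip [-110.2    0.3   -0.6] rear [109.4   0.5  13. ] Fcase [ 6.13 -0.93  3.38]
9.05 G [0.5339 0.2044 0.1518] yaw -8.74 pitch 3.54 F [ 5.91 -1.85  3.38] M [-0.23 -1.1  -0.02] gap 0.0114 ff 44.99978218227625
t [1.8 0.2 3.2] r [-0.003 -0.027  0.001] rows 0.2
```

Emit:
{"api": "play_rows", "payload": {
  "commands": [
    {"tx": 0.9,"ty": 0,"tz": 1.7,"rx": 0,"ry": -0.014,"rz": 0,"fingers": 0},
    {"tx": 1.8,"ty": 0,"tz": 3.4,"rx": 0,"ry": -0.027,"rz": 0,"fingers": 0},
    {"tx": 1.8,"ty": 0,"tz": 3.4,"rx": 0,"ry": -0.027,"rz": 0,"fingers": 0}
  ]
}}

```text
clock: 9.3
position: [0.5332, 0.2044, 0.1933]
tool_rot: [3.132, -0.239, 0.056]
ft_force: [7.5, -1.6, 2.2]
finger_gap: 0.0116
finger_force: 45.0
```

```bash
python3 -c "
from h import *
where();planc(-90.3,0,0)"
```

```text
front [-90.2   0.3  -0.2] tip [-110.2    0.2   -0.9] rear [109.7   0.5   6.9] Fcase [ 7.7  -0.45  2.21]
9.3 G [0.5348 0.2043 0.1483] yaw -8.74 pitch 2.03 F [ 7.54 -1.63  2.21] M [-0.25 -1.14 -0.04] gap 0.0116 ff 45.00300921499729
t [2.5 0.2 3.4] r [-0.002 -0.035  0.001] rows 0.3
```

Emit:
{"api": "play_rows", "payload": {
  "commands": [
    {"tx": 1.3,"ty": 0,"tz": 1.8,"rx": 0,"ry": -0.018,"rz": 0,"fingers": 0},
    {"tx": 2.5,"ty": 0,"tz": 3.6,"rx": 0,"ry": -0.035,"rz": 0,"fingers": 0},
    {"tx": 2.5,"ty": 0,"tz": 3.6,"rx": 0,"ry": -0.035,"rz": 0,"fingers": 0}
  ]
}}

```text
clock: 9.55
position: [0.5357, 0.2041, 0.19]
tool_rot: [-3.13, 0.239, 0.0]
ft_force: [4.9, -2.2, 4.3]
finger_gap: 0.0119
finger_force: 45.0
```

```bash
python3 -c "
from h import *
where()
c=shot('side');cv2.imwrite('pics/side3.png',cv2.resize(c['frame'][110:230,220:380,::-1],None,fx=4,fy=4,interpolation=2))"
```

```text
front [-90.5   0.3   0.1] tip [-1.105e+02  3.000e-01  1.000e-01] rear [109.5   0.5   0. ] Fcase [ 5.19 -1.42  4.31]
9.55 G [0.5357 0.2042 0.145 ] yaw -8.74 pitch -0.01 F [ 4.92 -2.19  4.31] M [-0.34 -0.85 -0.03] gap 0.0119 ff 45.013005612418056
```

View pics/side3.png

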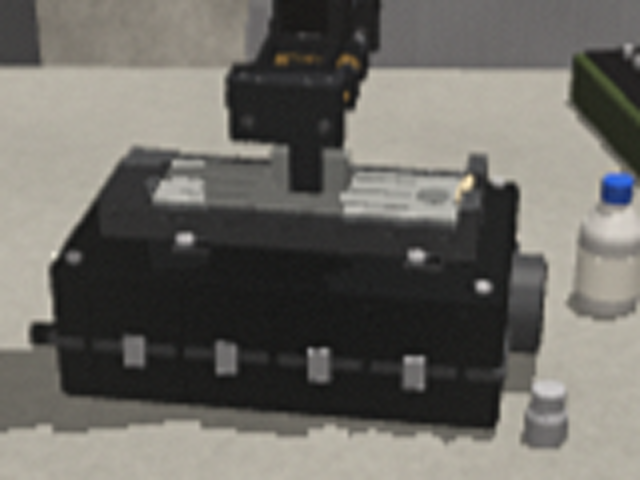

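The cover now looks flat, with the clip at (467,183). I'll release it and check.

Emit:
{"api": "play_rows", "payload": {
  "commands": [
    {"tx": 0,"ty": 0,"tz": 0,"rx": 0,"ry": 0,"rz": 0,"fingers": 36},
    {"tx": 0,"ty": 0,"tz": 0,"rx": 0,"ry": 0,"rz": 0,"fingers": 36},
    {"tx": 0,"ty": 0,"tz": 0,"rx": 0,"ry": 0,"rz": 0,"fingers": 36},
    {"tx": 0,"ty": 0,"tz": -10,"rx": 0,"ry": 0,"rz": 0,"fingers": 36},
    {"tx": 0,"ty": 0,"tz": -30,"rx": 0,"ry": 0,"rz": 0,"fingers": 36},
    {"tx": 0,"ty": 0,"tz": -55,"rx": 0,"ry": 0,"rz": 0,"fingers": 10},
    {"tx": 0,"ty": 0,"tz": -60,"rx": 0,"ry": 0,"rz": 0,"fingers": 0},
    {"tx": 0,"ty": 0,"tz": -60,"rx": 0,"ry": 0,"rz": 0,"fingers": 0}
  ]
}}

```text
clock: 10.27
position: [0.5349, 0.2042, 0.2512]
tool_rot: [-3.13, 0.238, -0.002]
ft_force: [0.9, 0.1, 0.4]
finger_gap: 0.0181
finger_force: 0.0
```

```bash
cat > fin.py <<'E'
from h import *
st()
z=R.from_euler("z",YAW,degrees=True)
for n in("top","side"):
    c=shot(n);P=pts(c);g=c["frame"].astype(int);q=z.inv().apply((P-np.r_[C,.115]).reshape(-1,3)).reshape(P.shape)*1000
    m=(g.min(-1)>90)&(np.ptp(g,-1)<25)&(abs(q[...,2]-10)<15)&(abs(q[...,1])<30)
    for a in range(-90,115,20):
        s=m&(abs(q[...,0]-a)<10)
        if s.sum()>5:print(n,a,s.sum(),np.median(q[s][:,2]).round(1),end=" | ")
    print()
# press target: tips (64 mm) at press mark X=+86.5
G=np.r_[C,.115]+z.apply([.0865,0,.020]);plan(G,YAW,0,.064)
E
python3 fin.py
```

```text
10.27 G [0.535  0.2043 0.2062] yaw -8.7 pitch 0.07 F [0.9  0.14 0.44] M [ 0.05  0.04 -0.01] gap 0.0181 ff 0.0
top -70 23 7.2 | top -50 43 7.3 | top -30 70 7.6 | top -10 36 7.4 | top 10 50 7.6 | top 30 92 7.2 | top 50 46 7.6 | top 70 151 7.3 | top 90 189 7.7 | top 110 124 8.1 | 
side -90 33 9.3 | side -70 71 9.5 | side -50 62 9.5 | side -30 67 9.2 | side -10 67 10.2 | side 10 70 11.1 | side 30 73 9.6 | side 50 77 9.1 | side 70 77 9.0 | side 90 77 9.2 | side 110 32 9.3 | 
t [78.5  0.2 49.3] r [-0.001  0.003  0.002] rows 2.2
```

The cover is flat. A light press on the mark will confirm the snap.

Emit:
{"api": "play_rows", "payload": {
  "commands": [
    {"tx": 30,"ty": 0,"tz": 0,"rx": 0,"ry": 0,"rz": 0,"fingers": 0},
    {"tx": 60,"ty": 0,"tz": 15,"rx": 0,"ry": 0,"rz": 0,"fingers": 0},
    {"tx": 78,"ty": 0,"tz": 30,"rx": 0,"ry": 0,"rz": 0,"fingers": 0},
    {"tx": 78,"ty": 0,"tz": 49,"rx": 0,"ry": 0,"rz": 0,"fingers": 0},
    {"tx": 78,"ty": 0,"tz": 57,"rx": 0,"ry": 0,"rz": 0,"fingers": 0},
    {"tx": 78,"ty": 0,"tz": 59.5,"rx": 0,"ry": 0,"rz": 0,"fingers": 0},
    {"tx": 78,"ty": 0,"tz": 60.5,"rx": 0,"ry": 0,"rz": 0,"fingers": 0},
    {"tx": 78,"ty": 0,"tz": 60.5,"rx": 0,"ry": 0,"rz": 0,"fingers": 0}
  ]
}}

```text
clock: 11.03
position: [0.6112, 0.1925, 0.1883]
tool_rot: [-3.131, 0.238, 0.005]
ft_force: [-0.4, 0.2, 0.5]
finger_gap: 0.0003
finger_force: 0.0
```

Emit:
{"api": "play_rows", "payload": {
  "commands": [
    {"tx": 0,"ty": 0,"tz": 0.7,"rx": 0,"ry": 0,"rz": 0,"fingers": 0},
    {"tx": 0,"ty": 0,"tz": 1.2,"rx": 0,"ry": 0,"rz": 0,"fingers": 0},
    {"tx": 0,"ty": 0,"tz": 1.2,"rx": 0,"ry": 0,"rz": 0,"fingers": 0}
  ]
}}

```text
clock: 11.28
position: [0.6116, 0.1925, 0.1876]
tool_rot: [-3.131, 0.238, 0.003]
ft_force: [0.4, 0.4, 0.3]
finger_gap: 0.0003
finger_force: 0.0
```

Emit:
{"api": "play_rows", "payload": {
  "commands": [
    {"tx": 0,"ty": 0,"tz": 0.7,"rx": 0,"ry": 0,"rz": 0,"fingers": 0},
    {"tx": 0,"ty": 0,"tz": 1.4,"rx": 0,"ry": 0,"rz": 0,"fingers": 0},
    {"tx": 0,"ty": 0,"tz": 1.4,"rx": 0,"ry": 0,"rz": 0,"fingers": 0}
  ]
}}

```text
clock: 11.53
position: [0.6117, 0.1925, 0.1874]
tool_rot: [-3.13, 0.238, 0.001]
ft_force: [-3.0, -0.8, 8.1]
finger_gap: 0.0003
finger_force: 4.1
```

Emit:
{"api": "play_rows", "payload": {
  "commands": [
    {"tx": 0,"ty": 0,"tz": 0.4,"rx": 0,"ry": 0,"rz": 0,"fingers": 0},
    {"tx": 0,"ty": 0,"tz": 0.8,"rx": 0,"ry": 0,"rz": 0,"fingers": 0},
    {"tx": 0,"ty": 0,"tz": 0.8,"rx": 0,"ry": 0,"rz": 0,"fingers": 0}
  ]
}}

```text
clock: 11.78
position: [0.6116, 0.1924, 0.1874]
tool_rot: [-3.13, 0.238, 0.0]
ft_force: [-4.8, -0.3, 12.8]
finger_gap: 0.0001
finger_force: 6.5
```

Solid at 13 N with no sinking, so the cover is seated. I'll retreat straight up and look.

Emit:
{"api": "play_rows", "payload": {
  "commands": [
    {"tx": 0,"ty": 0,"tz": -10,"rx": 0,"ry": 0,"rz": 0,"fingers": 0},
    {"tx": 0,"ty": 0,"tz": -40,"rx": 0,"ry": 0,"rz": 0,"fingers": 0},
    {"tx": 0,"ty": 0,"tz": -80,"rx": 0,"ry": 0,"rz": 0,"fingers": 0},
    {"tx": -40,"ty": 0,"tz": -100,"rx": 0,"ry": 0,"rz": 0,"fingers": 0},
    {"tx": -80,"ty": 0,"tz": -120,"rx": 0,"ry": 0,"rz": 0,"fingers": 0},
    {"tx": -120,"ty": 0,"tz": -130,"rx": 0,"ry": 0,"rz": 0,"fingers": 0},
    {"tx": -150,"ty": 0,"tz": -130,"rx": 0,"ry": 0,"rz": 0,"fingers": 0},
    {"tx": -150,"ty": 0,"tz": -130,"rx": 0,"ry": 0,"rz": 0,"fingers": 0}
  ]
}}

```text
clock: 12.45
position: [0.4586, 0.2158, 0.3175]
tool_rot: [-3.13, 0.235, 0.002]
ft_force: [0.9, -0.1, 0.9]
finger_gap: 0.0007
finger_force: 0.0
```

```bash
python3 fin.py; python3 -c "
from h import *
a=shot('side')['frame'][120:230,250:390];b=shot('top')['frame'][100:250,180:300]
cv2.imwrite('pics/end.png',np.hstack([cv2.resize(a,(480,377),interpolation=2),cv2.resize(b,(302,377),interpolation=2)])[...,::-1])"
```

```text
12.45 G [0.4586 0.2159 0.2725] yaw -8.57 pitch -0.09 F [ 0.93 -0.09  0.86] M [ 0.05  0.02 -0.06] gap 0.0007 ff 0.0
top -90 69 7.6 | top -70 150 7.1 | top -50 60 7.2 | top -30 200 7.1 | top -10 230 7.3 | top 10 207 7.3 | top 30 215 7.2 | top 50 287 7.3 | top 70 279 7.4 | top 90 280 7.4 | top 110 176 7.9 | 
side -90 24 9.1 | side -70 67 9.4 | side -50 72 9.4 | side -30 75 9.2 | side -10 54 9.7 | side 10 58 10.0 | side 30 64 9.8 | side 50 76 9.4 | side 70 76 9.3 | side 90 75 9.1 | side 110 31 9.7 | 
t [150.4   0.7 117.6] r [-0.002  0.     0.002] rows 4.6
```

View pics/end.png

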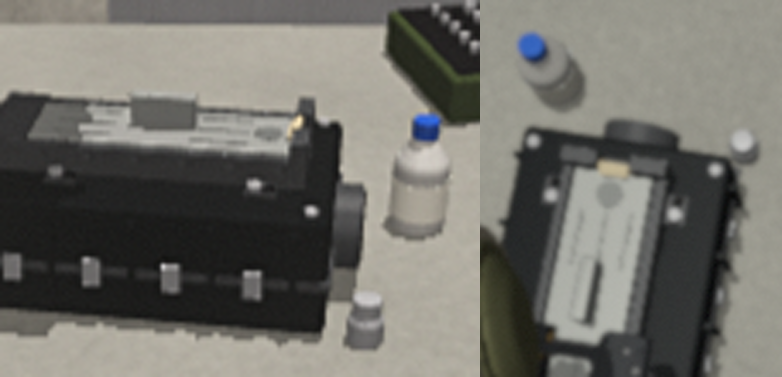

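The cover lies flat in the mouth with the clip over its rear edge (cream patch at (614,168)). The bottle and socket have not moved.

```bash
python3 -c "
from rig import order
print(order.job_done())"
```

```text
the job is handed in; nothing more can be done
None
```

The cover is refitted: tongues hooked fully home under the lip, rear held by the clip, and lying flat and released. The bottle, screwdriver and socket were never touched, and I handed the job in at about 12.5 s on the robot's clock; no verdict came back.

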